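# Half-turned grinder lid

### The job

Take the old lid off the coffee grinder and drop it into the slatted reject crate. Then fit the other lid, the one with two lugs: line its lugs up with the two notches in the grinder's mouth, lower it fully home, and turn it clockwise, seen from above, to half-way between where it went in and where it clicks locked (the lock is a quarter turn), without reaching the click. Finish gripping the lid's bar and holding it there, so that I can fit the tag under the rim; leave the cup and the tumbler alone.

Things in the scene. Friction and masses are not known exactly. Their poses are not given: they have to be found in the camera images.
- grinder: Coffee grinder, fixed, at a varying place and yaw: white 130 x 130 mm block, 75 mm high, with an aluminium collar (100 mm outer diameter) above it. Origin under its centre, z up, dial at its -x side. The collar's inner ledge (72 mm opening, 6 mm thick) has two 16 mm wide notches, on the +x and -x side; a small block outside the collar marks each.
- hopper_mouth (a point): Centre of the grinder's round mouth, level with its rim, 112 mm above the surface; same axes as grinder. Lugs let down through the notches can turn only clockwise from above (about -z) under the ledge: they begin to press the catch at 63 to 75 degrees, click past it at about 88 and stop at 91. They have 2 mm play up and down, the lid 3 mm sideways.
- new_lid_grip (a point): Centre of the new lid's finger bar, on the lid's axis, 43 mm above its underside. The bar is 56 mm long along x, 16 mm wide along y, 42 mm high; the flange (94 mm across, 6 mm thick) begins 21 mm below this point. Home in the grinder, flange on the rim, it lies 27 mm above hopper_mouth; with the lugs still on top of the ledge, 43 mm above it.
- new_lid: New lid, grey, loose, 0.08 to 0.16 kg, starts upright on the surface; origin at the centre of its underside, axes as new_lid_grip. Under the flange a plug 66 mm across and 16 mm deep, with two lugs at its lower end on +x and -x (10 mm wide, 7 mm high, 82 mm across): the bar points along the lugs. Half a turn makes no difference.
- reject_lid_grip (a point): Centre of the old lid's finger bar, on its axis, 43 mm above its underside. Like the new lid, but the bar is only 32 mm long (along x; 16 mm wide, 42 mm high). It starts seated loosely in the grinder's mouth, flange on the rim, this point 27 mm above hopper_mouth, and lifts straight off.
- reject_lid: Old lid, grey, loose, 0.12 kg, no lugs; origin at the centre of its underside, axes as reject_lid_grip; flange and plug as the new lid's.
- reject_crate: The reject crate: open slatted wooden box 180 x 180 mm, 60 mm high, walls 6 mm, fixed. Origin at the centre of its underside; inner floor about 6 mm up; sides along its x and y.
- lock_detent (a joint): Spring catch inside the collar that makes the lock click: 0 at rest; pushed outward (by 1 to 7 mm) by a lug that comes into the last part of the turn.
- cup: Terracotta cup, 79 mm wide, 76 mm high, bystander; origin under its centre. (Not listed: a fixed mirror on a stand, about 400 mm wide and 400 mm high, close behind the grinder, at x above 0.55; carry things past in front of it.)
- tumbler: Tall tumbler, 70 mm wide, 186 mm high, bystander; origin under its centre.

How it is judged (in metres and radians):
On the way, in this order (a step that is already met when the one before it is completed fails the run):
1. the old lid lies let go in the reject crate (x of reject_lid_grip in the frame of reject_crate between -0.085 and 0.085 m and y of reject_lid_grip in the frame of reject_crate between -0.085 and 0.085 m and z of reject_lid_grip in the frame of reject_crate below 0.07 m and contact force between the fingers and reject_lid below 0.1 N), for 0.2 s.
2. the new lid is home in the mouth, its lugs in the notches (z of new_lid_grip in the frame of hopper_mouth below 0.0315 m and horizontal distance between new_lid_grip and hopper_mouth below 0.006 m and angle between new_lid_grip's own z axis and vertical below 0.1 rad and angle between the x axis of new_lid_grip and the x axis of hopper_mouth, either way round below 0.2 rad), for 0.05 s.
At the end, for the whole second after the job is handed in: The old lid lies in the crate, let go. The new lid sits home in the mouth (within 4.5 mm of full depth, upright), turned 33 to 57 degrees (half-way is 45) from the notches with its lugs under the ledge, catch not pressed, still, and the fingers grip it (all of step 1 and z of new_lid_grip in the frame of hopper_mouth below 0.0315 m and horizontal distance between new_lid_grip and hopper_mouth below 0.006 m and angle between new_lid_grip's own z axis and vertical below 0.1 rad and angle between the x axis of new_lid_grip and the x axis of hopper_mouth, either way round between 0.57 and 1 rad and value of joint lock_detent below 0.0008 m and contact force between the fingers and new_lid above 1 N and angular speed of new_lid below 0.1 rad/s); the arm keeps its last pose, push and grip.
It fails at once if the lid was turned into the lock click (value of joint lock_detent above 0.001 m).
It fails at once if a bystander was disturbed (distance of any of cup, tumbler from where it was at the start of the episode above 0.03 m).
It also fails if it takes over 64 s, if anything falls off the work surface, if the arm or the gripper's body presses on something with over 40 N, if the wrist force passes 120 N, or if a joint passes its speed limit or range.

### The arm

A 6-joint arm with a two-finger parallel gripper is mounted at the origin on the work surface; the furniture and walls round the work are solid. World frame = base frame: x ahead of the robot, y to its left, z up, the work surface at z = 0. Lengths are in m, angles in degrees, forces in N, time in s.
With the tool pointing down it reaches from about 0.3 to 0.75 m from the base axis. Payload 8.5 kg.
Tool frame: the origin (TCP) lies at the very end of the fingers, on their centre line; the grasp point (between the pads) lies 19 mm behind it; z points along the fingers, y is the line along which they close (so a half turn about z gives the same grasp; the last joint's range is limited). The gripper opens to 85 mm and grips with 20 to 120 N. Pads are 22 mm wide; open, the fingers measure 114 mm over their backs; the gripper's body (76 mm by 85 mm) begins 54 mm behind the grasp point. The pads swing forward as they close: fully open they stand 13 mm farther back than shut.
Start: joints at [-89.284, 21.807, 74.336, -0, 83.858, -12.336], TCP at [0.124, -0.536, 0.231] pointing down, gripper open.
Joint ranges: [-178.18, 178.18], [-50.72, 133.34], [12.68, 142.11], [-81.47, 261.47], [9.98, 163.14], [-165.26, 165.26]. Speed limits (degrees/s): [136.94, 136.94, 180, 180, 180, 180].

### API

Orientations are given as a 3x3 rotation matrix whose columns are the frame's x, y, z axes.
In Python, from rig import observe, cams, ticket gives the robot as it stands.
- The arm moves only by the tool move_arm, never from a script. Its arguments are lists of equal length, an entry for each row: "jaw": the finger opening in cm, from 0 to 8.54; "dp": the shift along the tool's x, y, z in cm, a list of three; "turn": the turn, a rotation vector about the tool's x, y, z in rad, a list of three. In form: {"jaw": [jaw, ...], "dp": [[tx, ty, tz], ...], "turn": [[wx, wy, wz], ...]}. A call has 1 to 12 rows; each row shifts and turns the commanded pose from where the row before left it, along the tool's axes as they then stand; what a row does not reach is not made up. A row lasts 1/12 s, in which the tool goes at most 41.7 mm and 7.16 degrees, less where a joint would pass 70% of its speed; a pose out of reach is approached as far as the arm can. A call is refused whole if a number of a shift passes 4.17 or a number of a turn 0.125, either way. A call with a gripper value outside its range is refused whole. The fingers move at their own pace and stop on an object; "force" is the grip in N (left out, the last holds). Time passes only in rows, so rows that do not move let the fingers close. It gives the time, the measured TCP pose, the force, the opening and the grip force at its end, in the units of the state.
- observe(): the state, without advancing time (a new reading comes with each control period).
- cams.get_image(name): name is "scene" or "side" or "wrist"; returns (picture, depth): 420x560x3 uint8, red, green, blue; 420x560 float32, m along the optical axis (not along the pixel's ray), 0 where there is no reading.
- cams.calibration(name): a dict with "vertical_fov" (degrees; the focal length in pixels is half the picture's height over the tangent of half this angle, whatever the lens; pixels are square), "cx", "cy" (the principal point, pixels), "view" (4x4, takes a point from world to camera coordinates); the wrist camera has in their place "tool_from_camera" (4x4, takes a point from camera to tool coordinates, whose origin is the TCP and whose axes are the flange's). Camera axes: x right, y up, looking along -z (the intrinsics and any distortion apply to the point x, -y, -z); pixel columns grow to the right and rows downward; lengths in m; the calibration is good to about 2 mm. A picture is of the moment at which its call begins: read the wrist's pose just before it. calibration takes no time and is no camera call.
- ticket.close_job(): hands the job in; it is judged then, once.
Trained networks look in the newest picture that a camera, given by its name, has taken for a name from the list of things; names that differ only in an ending like _2 or _b are one class to them, and where a whole thing is asked for, a point or a joint stands for the part that bears it (a point fixed in the world has none). Each returns a list of dicts, best first, with "p" (0 to 1); they miss things now and then, are a little off and sometimes report something else, mostly with a low value. They report only what shows in the picture. A call takes as long as a camera call.
- cams.spot_in(camera, query): "box" ([centre column, centre row, width, height] as shares, 0 to 1, of the picture: columns of its width, rows of its height, round what is visible of it).
- cams.outline_of(camera, query): "mask" (420x560 bool, what is visible of it) and "box" ([centre column, centre row, width, height] as shares, 0 to 1, of the picture: columns of its width, rows of its height, round what is visible of it).
- cams.mark_of(camera, query): "location" ([column, row] as shares, 0 to 1, of the picture: columns of its width, rows of its height: a listed point, or the origin of a listed thing).
The state is a dict: "time_s": time; "q": joint angles; "qvel": joint speeds; "joint_efforts": joint torques, N m; "position": TCP position; "tool_rot": TCP orientation; "ft_force": force on the tool from outside, world axes, zero at the start; "wrist_torque": the same for the moment, N m; "grip_width": finger opening in m; "gripper_force": force on a finger pad.
Only numpy, scipy, OpenCV 4.12 (cv2) and the standard library are available. Lean on these libraries where they do the work, as an engineer would, in place of code of your own. Each camera call takes 0.05 s, during which the arm holds its last target. There are 200 camera calls.

## Working session

There is one attempt and no reset: what is moved stays moved. The work goes in short steps, Python scripts to look and compute and a tool call to move; the robot and the scene stay as the last step left them, time stands still between calls to the robot, and variables do not carry over. Pictures are saved under pics/ and viewed, at most 10 in all, crops included, and the job is handed in when it is done.

Besides the shell and the picture viewer there is one more tool, called after "Request:" by a JSON object that holds its "method" and its "body". move_arm: Moves the arm, as the interface text tells. Its arguments: {"type":"object","properties":{"jaw":{"type":"array","items":{"type":"number"}},"dp":{"type":"array","items":{"type":"array","items":{"type":"number"}}},"turn":{"type":"array","items":{"type":"array","items":{"type":"number"}}},"force":{"type":"number"}},"required":["jaw","dp","turn"]}

```bash
ls; mkdir -p pics; cat > h.py <<'E'
import numpy as np, cv2
from rig import observe, cams, ticket
def cal(n,st=None):
    c=cams.calibration(n); f=210/np.tan(np.radians(c["vertical_fov"]/2))
    if "view" in c: T=np.linalg.inv(np.array(c["view"]))
    else:
        W=np.eye(4); W[:3,:3]=st["tool_rot"]; W[:3,3]=st["position"]; T=W@np.array(c["tool_from_camera"])
    return f,c["cx"],c["cy"],T,c
def cloud(n):
    st=observe(); im,d=cams.get_image(n); f,cx,cy,T,c=cal(n,st)
    v,u=np.mgrid[0:420,0:560]
    P=np.stack([(u-cx)/f*d,-(v-cy)/f*d,-d],-1)@T[:3,:3].T+T[:3,3]
    P[d<=0]=np.nan
    return im,d,P
def ray(n,loc,z,st=None):
    f,cx,cy,T,c=cal(n,st or observe()); u,v=loc[0]*560,loc[1]*420
    r=T[:3,:3]@np.array([(u-cx)/f,-(v-cy)/f,-1]); o=T[:3,3]
    return o+r*(z-o[2])/r[2]
def save(im,name): cv2.imwrite("pics/"+name,im[...,::-1])
E
python3 - <<'E'
from h import *
for n in("scene","side"):
    im,d,P=cloud(n); save(im,n+"0.png"); np.save(n+"0.npy",P)
    c=cams.calibration(n); print(n,{k:v for k,v in c.items() if k!="view"}, cal(n)[3][:3,3].round(3))
    for q in("hopper_mouth","grinder","new_lid_grip","reject_lid_grip","reject_crate","cup","tumbler","new_lid"):
        z={"hopper_mouth":.112,"new_lid_grip":.043,"reject_lid_grip":.139}.get(q,0)
        for r in cams.mark_of(n,q)[:2]:
            l=r["location"];print(q,round(r["p"],2),np.round([l[0]*560,l[1]*420]),ray(n,l,z).round(3))
E
python3 -c "
import cv2,numpy as np
a=cv2.imread('pics/scene0.png');b=cv2.imread('pics/side0.png')
cv2.imwrite('pics/both.png',cv2.resize(np.vstack([a,b]),(400,600)))"
```

```text
pics
scene {'vertical_fov': 47.52531206592188, 'cx': 272.2489316730121, 'cy': 210.15053593942795} [-0.332  0.528  0.935]
hopper_mouth 0.88 [269. 224.] [0.459 0.043 0.112]
hopper_mouth 0.56 [390. 217.] [ 0.322 -0.249  0.112]
grinder 0.69 [267. 260.] [0.443 0.06  0.   ]
new_lid_grip 0.76 [389. 218.] [ 0.375 -0.307  0.043]
new_lid_grip 0.43 [269. 214.] [ 0.564 -0.018  0.043]
reject_lid_grip 0.6 [271. 215.] [0.461 0.039 0.139]
reject_crate 0.66 [186. 309.] [0.4   0.314 0.   ]
cup 0.62 [330. 188.] [ 0.62  -0.282  0.   ]
tumbler 0.88 [167. 255.] [0.596 0.285 0.   ]
tumbler 0.2 [271. 262.] [0.434 0.052 0.   ]
new_lid 0.68 [384. 227.] [ 0.386 -0.31   0.   ]
new_lid 0.51 [185. 310.] [0.399 0.318 0.   ]
side {'vertical_fov': 47.23259024812617, 'cx': 274.77094580870045, 'cy': 217.4324401257097} [ 0.322 -1.235  0.856]
hopper_mouth 0.58 [253. 210.] [0.453 0.043 0.112]
grinder 0.84 [253. 240.] [0.451 0.043 0.   ]
new_lid_grip 0.85 [243. 308.] [ 0.385 -0.32   0.043]
new_lid_grip 0.36 [256. 211.] [0.474 0.155 0.043]
reject_lid_grip 0.93 [252. 203.] [0.451 0.043 0.139]
reject_crate 0.87 [230. 200.] [0.399 0.326 0.   ]
reject_crate 0.32 [322. 303.] [ 0.599 -0.283  0.   ]
cup 0.61 [325. 302.] [ 0.607 -0.278  0.   ]
tumbler 0.78 [285. 203.] [0.593 0.27  0.   ]
new_lid 0.97 [242. 321.] [ 0.38  -0.319 -0.   ]
```

View pics/scene0.png

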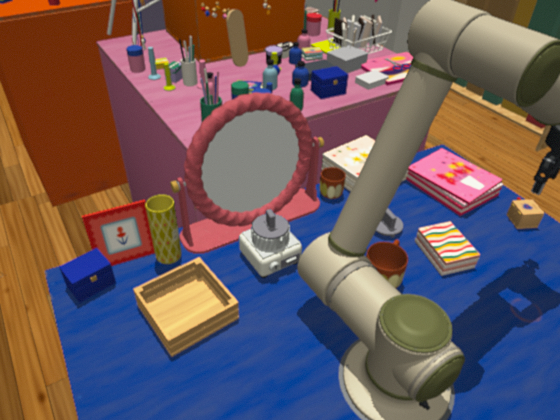

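View pics/side0.png

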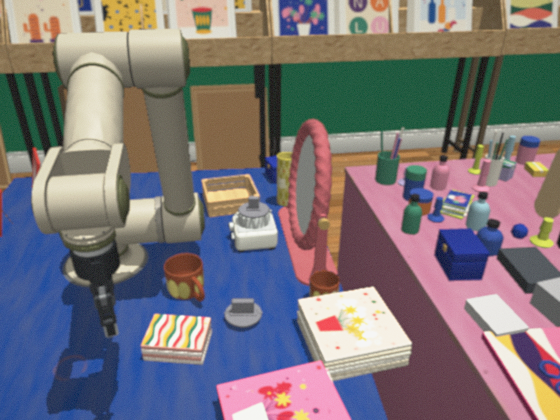

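The scene view shows the grinder at (270,240) with the old lid's bar at (270,215). The crate is at (186,310), the tumbler at (163,230), and the new lid is half hidden at (389,222). In the side view the new lid is at (243,312) and a mug is at (185,277).

```bash
python3 - <<'E'
from h import *
for n in("scene","side"):
    P=np.load(n+"0.npy").reshape(-1,3)
    for nm,c,r,lo,hi in(("old bar",(.455,.043),.06,.15,.18),("old flange",(.455,.043),.07,.105,.125),("grinder top",(.455,.043),.1,.068,.08),("new bar",(.382,-.318),.06,.05,.08),("new flange",(.382,-.318),.07,.012,.026),("mug",(.25,-.19),.07,.05,.12),("cup",(.61,-.28),.06,.06,.09),("crate rim",(.40,.32),.15,.05,.07)):
        m=(np.hypot(P[:,0]-c[0],P[:,1]-c[1])<r)&(P[:,2]>lo)&(P[:,2]<hi); Q=P[m]
        if len(Q)<5: print(n,nm,len(Q));continue
        (x,y),(w,h),a=cv2.minAreaRect((Q[:,:2]*1000).astype(np.float32))
        print(n,nm,len(Q),"rect c",round(x),round(y),"wh",round(w),round(h),"ang",round(a,1),"z95",np.percentile(Q[:,2],95).round(4),"med",np.median(Q,0).round(4))
f=observe();print(f["tool_rot"],f["position"],cams.calibration("wrist"))
E
```

```text
scene old bar 65 rect c 449 47 wh 16 32 ang 82.4 z95 0.1603 med [0.4474 0.0481 0.1567]
scene old flange 739 rect c 448 46 wh 100 95 ang 69.5 z95 0.1195 med [0.4372 0.0549 0.1158]
scene grinder top 506 rect c 449 47 wh 118 122 ang 1.0 z95 0.0782 med [0.4104 0.0797 0.0729]
scene new bar 86 rect c 374 -307 wh 19 45 ang 85.6 z95 0.0646 med [ 0.3697 -0.3042  0.0597]
scene new flange 276 rect c 363 -307 wh 90 60 ang 77.2 z95 0.0244 med [ 0.3584 -0.2983  0.0202]
scene mug 554 rect c 247 -174 wh 102 118 ang 59.7 z95 0.0863 med [ 0.2613 -0.2014  0.072 ]
scene cup 275 rect c 601 -285 wh 79 111 ang 10.9 z95 0.0744 med [ 0.6022 -0.2857  0.0677]
scene crate rim 1126 rect c 395 313 wh 187 182 ang 5.8 z95 0.0607 med [0.3722 0.3197 0.0573]
side old bar 50 rect c 454 43 wh 22 31 ang 77.7 z95 0.1607 med [0.4527 0.0396 0.1565]
side old flange 415 rect c 454 41 wh 99 96 ang 58.3 z95 0.1208 med [0.4509 0.0272 0.1163]
side grinder top 290 rect c 453 34 wh 115 124 ang 89.7 z95 0.0782 med [ 4.444e-01 -3.000e-04  7.330e-02]
side new bar 159 rect c 383 -315 wh 18 55 ang 83.4 z95 0.0642 med [ 0.3826 -0.3163  0
[... 308 characters left out ...]
 310 wh 181 193 ang 5.4 z95 0.0608 med [0.3855 0.2924 0.0568]
[[ 9.74167044e-01  2.25828630e-01 -1.92617722e-08]
 [ 2.25828630e-01 -9.74167044e-01  2.83744822e-06]
 [ 6.22012861e-07 -2.76849841e-06 -1.00000000e+00]] [ 0.12419842 -0.53576786  0.23133348] {'vertical_fov': 63.19869264894998, 'cx': 273.43627724562, 'cy': 208.22558488814735, 'tool_from_camera': array([[ 3.78410913e-04,  9.53123451e-01,  3.02581466e-01,
         7.75692502e-02],
       [ 9.99999450e-01, -6.46290661e-05, -1.04702786e-03,
         7.69098906e-04],
       [-9.78391254e-04,  3.02581696e-01, -9.53122951e-01,
        -1.42106640e-01],
       [ 0.00000000e+00,  0.00000000e+00,  0.00000000e+00,
         1.00000000e+00]])}
```

Request:
{"method": "move_arm", "body": {"jaw": [8.5, 8.5, 8.5, 8.5, 8.5, 8.5, 8.5, 8.5, 8.5, 8.5, 8.5, 8.5], "dp": [[0, 0, 0], [0, 0, 0], [0, 0, 0], [1.36, -3.45, -0.22], [1.36, -3.45, -0.22], [1.36, -3.45, -0.22], [1.36, -3.45, -0.22], [1.36, -3.45, -0.22], [1.36, -3.45, -0.22], [1.36, -3.45, -0.22], [1.36, -3.45, -0.22], [1.36, -3.45, -0.22]], "turn": [[0, 0, 0.122], [0, 0, 0.122], [0, 0, 0.122], [0, 0, 0], [0, 0, 0], [0, 0, 0], [0, 0, 0], [0, 0, 0], [0, 0, 0], [0, 0, 0], [0, 0, 0], [0, 0, 0]], "force": 30}}

```text
time_s: 1.9
position: [0.2886, -0.2434, 0.2514]
tool_rot: [[0.99, -0.138, 0.0], [-0.138, -0.99, -0.0], [0.0, 0.0, -1.0]]
ft_force: [0.2, -0.7, 1.3]
grip_width: 0.085
gripper_force: 0.0
```

Request:
{"method": "move_arm", "body": {"jaw": [8.5, 8.5, 8.5, 8.5, 8.5, 8.5, 8.5, 8.5, 8.5, 8.5, 8.5, 8.5], "dp": [[1.36, -3.45, -0.22], [1.36, -3.45, -0.22], [1.36, -3.45, -0.22], [1.36, -3.45, -0.22], [1.36, -3.45, -0.22], [1.36, -3.45, -0.22], [1.36, -3.45, -0.22], [1.36, -3.45, -0.22], [1.36, -3.45, -0.22], [0, 0, 0], [0, 0, 0], [0, 0, 0]], "turn": [[0, 0, 0], [0, 0, 0], [0, 0, 0], [0, 0, 0], [0, 0, 0], [0, 0, 0], [0, 0, 0], [0, 0, 0], [0, 0, 0], [0, 0, 0], [0, 0, 0], [0, 0, 0]]}}

```text
time_s: 2.9
position: [0.452, 0.0454, 0.2708]
tool_rot: [[0.991, -0.137, -0.0], [-0.137, -0.991, -0.0], [-0.0, 0.0, -1.0]]
ft_force: [-0.1, -0.2, 0.1]
grip_width: 0.085
gripper_force: 0.0
```

```bash
cat >> h.py <<'E'
def rect(P,c,r,lo,hi):
    P=P.reshape(-1,3); m=(np.hypot(P[:,0]-c[0],P[:,1]-c[1])<r)&(P[:,2]>lo)&(P[:,2]<hi); Q=P[m]
    if len(Q)<5: return len(Q)
    (x,y),wh,a=cv2.minAreaRect((Q[:,:2]*1000).astype(np.float32))
    return len(Q),"c",round(x,1),round(y,1),"wh",np.round(wh,1),"ang",round(a,1),"z95",np.percentile(Q[:,2],95).round(4)
def state():
    s=observe();R=np.array(s["tool_rot"]);print("t",round(s["time_s"],2),"pos",np.round(s["position"],4),"yaw",np.degrees(np.arctan2(R[1,0],R[0,0])).round(2),"z",R[:,2].round(3),"q",np.round(s["q"],1),"ft",np.round(s["ft_force"],1),"w",round(s["grip_width"],4),"gf",s["gripper_force"]);return s
E
python3 - <<'E'
from h import *
state(); im,d,P=cloud("wrist"); save(im,"w1.png")
np.save("w1.npy",P)
c=(.452,.045)
print(rect(P,c,.06,.15,.18)); print(rect(P,c,.07,.105,.125)); print(rect(P,c,.1,.068,.08))
for q,z in(("hopper_mouth",.112),("reject_lid_grip",.139)):
    for r in cams.mark_of("wrist",q)[:1]: print(q,r["p"],ray("wrist",r["location"],z))
E
```

```text
t 2.9 pos [0.452  0.0454 0.2708] yaw -7.89 z [-0. -0. -1.] q [-9.2 10.4 84.  -0.  85.6 88.7] ft [-0.1 -0.2  0.1] w 0.085 gf 0.0
(793, 'c', 454.2, 43.8, 'wh', array([15.7, 32.3]), 'ang', 81.6, 'z95', np.float64(0.1604))
(8329, 'c', 454.1, 43.7, 'wh', array([99.1, 99.2]), 'ang', 52.9, 'z95', np.float64(0.1194))
(3907, 'c', 454.7, 43.8, 'wh', array([122. , 121.7]), 'ang', 0.5, 'z95', np.float64(0.0757))
reject_lid_grip 0.88 [0.45422904 0.04272935 0.139     ]
```

View pics/w1.png

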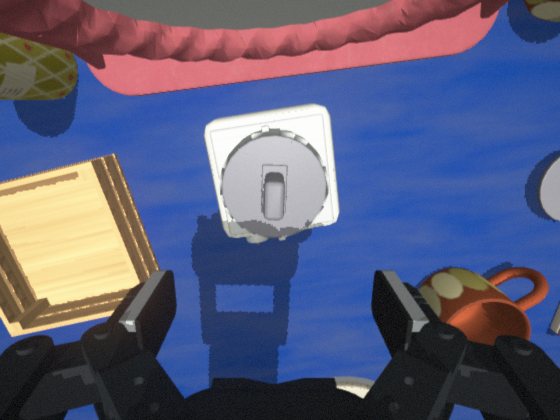

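The picture shows the grinder at (272,180), the old lid's bar at (274,195), the crate at (75,240) and a mug at (480,300). The fit matches the given sizes (bar 32x16 mm at (0.454, 0.044), yaw -8.4°, top 0.160; grinder yaw about 0.5°).

Request:
{"method": "move_arm", "body": {"jaw": [8.5, 8.5, 8.5, 8.5, 8.5, 8.5, 1, 1, 1, 1, 1, 1], "dp": [[0.24, 0.13, 0], [0, 0, 3.7], [0, 0, 3.7], [0, 0, 3.7], [0, 0, 3.6], [0, 0, 0], [0, 0, 0], [0, 0, 0], [0, 0, 0], [0, 0, 0], [0, 0, 0], [0, 0, 0]], "turn": [[0, 0, 0], [0, 0, 0], [0, 0, 0], [0, 0, 0], [0, 0, 0], [0, 0, 0], [0, 0, 0], [0, 0, 0], [0, 0, 0], [0, 0, 0], [0, 0, 0], [0, 0, 0]], "force": 40}}

```text
time_s: 4.05
position: [0.4549, 0.0439, 0.125]
tool_rot: [[0.99, -0.138, 0.002], [-0.138, -0.99, -0.0], [0.002, 0.0, -1.0]]
ft_force: [-1.4, 0.0, 7.1]
grip_width: 0.0155
gripper_force: 41.3
```

Request:
{"method": "move_arm", "body": {"jaw": [1, 1, 1, 1, 1, 1, 1, 1, 1, 1, 1, 1], "dp": [[0, 0, -2], [0, 0, -3], [0, 0, -3], [-1.18, -3.22, 0], [-1.18, -3.22, 0], [-1.18, -3.22, 0], [-1.18, -3.22, 0], [-1.18, -3.22, 0], [-1.18, -3.22, 0], [-1.18, -3.22, 0], [-1.18, -3.22, 0], [0, 0, 0]], "turn": [[0, 0, 0], [0, 0, 0], [0, 0, 0], [0, 0, 0], [0, 0, 0], [0, 0, 0], [0, 0, 0], [0, 0, 0], [0, 0, 0], [0, 0, 0], [0, 0, 0], [0, 0, 0]]}}

```text
time_s: 5.05
position: [0.3947, 0.3165, 0.204]
tool_rot: [[0.991, -0.133, -0.0], [-0.133, -0.991, 0.002], [-0.0, -0.002, -1.0]]
ft_force: [-1.0, 0.4, -2.5]
grip_width: 0.0153
gripper_force: 39.8
```

```bash
python3 - <<'E'
from h import *
state(); im,d,P=cloud("wrist"); save(im,"w2.png")
print(rect(P,(.396,.312),.15,.053,.067))
im,d,P=cloud("side"); save(im,"s2.png")
print(rect(P,(.454,.044),.062,.105,.12),rect(P,(.454,.044),.1,.068,.08))
im,d,P=cloud("scene"); save(im,"c2.png"); np.save("c2.npy",P)
print(rect(P,(.454,.044),.062,.105,.12),rect(P,(.454,.044),.1,.068,.08))
E
```

```text
t 5.05 pos [0.3947 0.3165 0.204 ] yaw -7.65 z [-0.     0.002 -1.   ] q [2.520e+01 1.870e+01 8.400e+01 1.000e-01 7.730e+01 1.229e+02] ft [-1.   0.4 -2.5] w 0.0153 gf 39.774293303489685
(5507, 'c', 396.0, 311.6, 'wh', array([180.6, 180.7]), 'ang', 5.7, 'z95', np.float64(0.0607))
(276, 'c', 453.2, 43.4, 'wh', array([101.6, 101.8]), 'ang', 47.1, 'z95', np.float64(0.1131)) (380, 'c', 453.0, 36.0, 'wh', array([120.6, 119. ]), 'ang', 0.5, 'z95', np.float64(0.079))
(103, 'c', 460.3, 85.3, 'wh', array([16.9, 73.5]), 'ang', 72.7, 'z95', np.float64(0.1122)) (241, 'c', 449.5, 97.7, 'wh', array([ 51.1, 118.3]), 'ang', 72.7, 'z95', np.float64(0.0779))
```

View pics/w2.png

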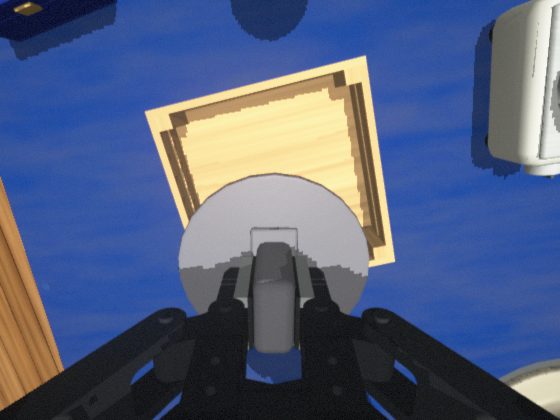

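The lid is held at (273,270), above the crate, whose rim spans (150,60) to (390,265). The crate fit is 180.7 mm square at (0.396, 0.312), so I'll lower and release.

Request:
{"method": "move_arm", "body": {"jaw": [1, 1, 1, 1, 1, 5, 5, 5, 5, 5, 5, 5], "dp": [[0, 0.3, 4], [0, 0, 4], [0, 0, 4], [0, 0, 3.6], [0, 0, 0], [0, 0, 0], [0, 0, 0], [0, 0, 0], [0, 0, -2], [0, 0, -4], [0, 0, -4], [0, 0, -4]], "turn": [[0, 0, 0], [0, 0, 0], [0, 0, 0], [0, 0, 0], [0, 0, 0], [0, 0, 0], [0, 0, 0], [0, 0, 0], [0, 0, 0], [0, 0, 0], [0, 0, 0], [0, 0, 0]]}}

```text
time_s: 6.2
position: [0.3959, 0.309, 0.192]
tool_rot: [[0.99, -0.138, 0.003], [-0.138, -0.99, 0.001], [0.003, -0.002, -1.0]]
ft_force: [1.2, -0.3, -0.3]
grip_width: 0.0501
gripper_force: 0.0
```

Request:
{"method": "move_arm", "body": {"jaw": [8.5, 8.5, 8.5, 8.5, 8.5, 8.5, 8.5, 8.5, 8.5, 8.5, 8.5, 8.5], "dp": [[0, 0, -4], [0, 0, -4], [0.9, 3.25, 0], [0.9, 3.25, 0], [0.9, 3.25, 0], [0.9, 3.25, 0], [0.9, 3.25, 0], [0.9, 3.25, 0], [0.9, 3.25, 0], [0.9, 3.25, 0], [0, 0, 0], [0, 0, 0]], "turn": [[0, 0, 0], [0, 0, 0], [0, 0, 0], [0, 0, 0], [0, 0, 0], [0, 0, 0], [0, 0, 0], [0, 0, 0], [0, 0, 0], [0, 0, 0], [0, 0, 0], [0, 0, 0]]}}

```text
time_s: 7.2
position: [0.4315, 0.0405, 0.2697]
tool_rot: [[0.99, -0.141, 0.003], [-0.141, -0.99, -0.0], [0.003, 0.0, -1.0]]
ft_force: [-0.1, -0.2, -0.0]
grip_width: 0.0848
gripper_force: 0.0
```

```bash
python3 - <<'E'
from h import *
state(); im,d,P=cloud("wrist"); np.save("w3.npy",P); save(im,"w3.png")
c=(.454,.044)
print(rect(P,c,.065,.1095,.118),rect(P,c,.1,.068,.08))
# circle fit of outer rim; ledge/notch angular profile
Q=P.reshape(-1,3); m=(np.hypot(Q[:,0]-c[0],Q[:,1]-c[1])<.062)&(Q[:,2]>.108)&(Q[:,2]<.118);q=Q[m]
h=cv2.convexHull((q[:,:2]*1000).astype(np.float32));print(cv2.minEnclosingCircle(h),cv2.fitEllipse(h), np.median(q[:,2]))
for r in cams.mark_of("wrist","hopper_mouth")[:1]: print(r["p"],ray("wrist",r["location"],.112))
cx,cy=454,44
ys,xs=np.mgrid[-75:75.5:.5,-75:75.5:.5]
# top-down ortho map
f,a,b,T,_=cal("wrist",observe())
out=[]
for z in(.112,.08):
    X=np.stack([(cx-ys)/1000,(cy-xs)/1000,np.full(xs.shape,z)],-1)
    C=(X-T[:3,3])@T[:3,:3]
    u=a+f*C[...,0]/-C[...,2]; v=b-f*C[...,1]/-C[...,2]
    out.append(cv2.remap(im,u.astype(np.float32),v.astype(np.float32),1))
save(np.hstack(out),"ortho.png")
E
```

```text
t 7.2 pos [0.4315 0.0405 0.2697] yaw -8.11 z [ 0.003 -0.    -1.   ] q [-10.4   8.2  87.1   0.   84.6  87.7] ft [-0.1 -0.2 -0. ] w 0.0848 gf 0.0
(4366, 'c', 454.3, 44.1, 'wh', array([98.9, 99. ]), 'ang', 39.3, 'z95', np.float64(0.1127)) (9068, 'c', 454.4, 43.9, 'wh', array([121.6, 121.8]), 'ang', 0.6, 'z95', np.float64(0.0776))
((454.6588134765625, 42.00913619995117), 54.024559020996094) ((454.1209716796875, 43.928306579589844), (98.21986389160156, 103.09285736083984), 93.16962432861328) 0.11148427542786754
0.61 [0.45283173 0.04517954 0.112     ]
```

View pics/ortho.png

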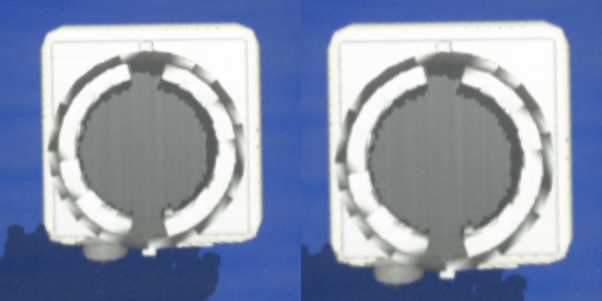

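In the top-down map the notches sit at (147,73) and (149,225) in the left panel. That puts the grinder yaw at about +0.6° and the mouth at (0.4543, 0.0440). Next is the new lid.

Request:
{"method": "move_arm", "body": {"jaw": [8.5, 8.5, 8.5, 8.5, 8.5, 8.5, 8.5, 8.5, 8.5, 8.5, 8.5, 8.5], "dp": [[-0.06, 3.6, 0.7], [-0.06, 3.6, 0.7], [-0.06, 3.6, 0.7], [-0.06, 3.6, 0.7], [-0.06, 3.6, 0.7], [-0.06, 3.6, 0.7], [-0.06, 3.6, 0.7], [-0.06, 3.6, 0.7], [-0.06, 3.6, 0.7], [-0.06, 3.6, 0.7], [0, 0, 0], [0, 0, 0]], "turn": [[0, 0, 0], [0, 0, 0], [0, 0, 0], [0, 0, 0], [0, 0, 0], [0, 0, 0], [0, 0, 0], [0, 0, 0], [0, 0, 0], [0, 0, 0], [0, 0, 0], [0, 0, 0]]}}

```text
time_s: 8.3
position: [0.3763, -0.3142, 0.1979]
tool_rot: [[0.99, -0.138, -0.0], [-0.138, -0.99, 0.0], [-0.0, -0.0, -1.0]]
ft_force: [-0.1, 0.4, -0.0]
grip_width: 0.0851
gripper_force: 0.0
```

```bash
python3 - <<'E'
from h import *
state(); im,d,P=cloud("wrist"); save(im,"w4.png")
c=(.383,-.317)
print(rect(P,c,.06,.052,.075)); print(rect(P,c,.07,.012,.026))
E
```

```text
t 8.3 pos [ 0.3763 -0.3142  0.1979] yaw -7.95 z [-0.  0. -1.] q [-53.7  17.5  86.9   0.   75.6  44.2] ft [-0.1  0.4 -0. ] w 0.0851 gf 0.0
(1211, 'c', 384.7, -311.7, 'wh', array([15.6, 54.8]), 'ang', 81.7, 'z95', np.float64(0.0644))
(6068, 'c', 384.3, -311.4, 'wh', array([93.1, 92.7]), 'ang', 61.0, 'z95', np.float64(0.0243))
```

Request:
{"method": "move_arm", "body": {"jaw": [8.5, 8.5, 8.5, 8.5, 8.5, 8.5, 1, 1, 1, 1, 1, 1], "dp": [[0.77, -0.38, 2], [0, 0, 4], [0, 0, 4], [0, 0, 4], [0, 0, 2.9], [0, 0, 0], [0, 0, 0], [0, 0, 0], [0, 0, 0], [0, 0, 0], [0, 0, 0], [0, 0, 0]], "turn": [[0, 0, 0], [0, 0, 0], [0, 0, 0], [0, 0, 0], [0, 0, 0], [0, 0, 0], [0, 0, 0], [0, 0, 0], [0, 0, 0], [0, 0, 0], [0, 0, 0], [0, 0, 0]], "force": 60}}

```text
time_s: 9.35
position: [0.3844, -0.3117, 0.03]
tool_rot: [[0.99, -0.138, 0.001], [-0.138, -0.99, -0.002], [0.001, 0.001, -1.0]]
ft_force: [-1.3, -0.0, 9.7]
grip_width: 0.0151
gripper_force: 60.0
```

Request:
{"method": "move_arm", "body": {"jaw": [1, 1, 1, 1, 1, 1, 1, 1, 1, 1, 1, 1], "dp": [[0, 0, -2], [0, 0, -4], [0, 0, -4], [0, 0, -4], [0, 0, -4], [0, 0, 0], [0, 0, 0], [0.74, -3.55, 0], [0.74, -3.55, 0], [0.74, -3.55, 0], [0.74, -3.55, 0], [0.74, -3.55, 0]], "turn": [[0, 0, 0], [0, 0, 0], [0, 0, 0], [0, 0, 0], [0, 0, 0], [0, 0, -0.075], [0, 0, -0.075], [0, 0, 0], [0, 0, 0], [0, 0, 0], [0, 0, 0], [0, 0, 0]]}}

```text
time_s: 10.35
position: [0.4187, -0.1317, 0.2091]
tool_rot: [[1.0, 0.011, 0.0], [0.011, -1.0, 0.0], [0.0, -0.0, -1.0]]
ft_force: [1.1, 0.8, -0.7]
grip_width: 0.0155
gripper_force: 58.9
```

Request:
{"method": "move_arm", "body": {"jaw": [1, 1, 1, 1, 1, 1, 1, 1, 1, 1], "dp": [[0.74, -3.55, 0], [0.74, -3.55, 0], [0.74, -3.55, 0], [0.74, -3.55, 0], [0.74, -3.55, 0], [0, 0, 0], [0, 0, 0], [0, 0, 0], [0, 0, 0], [0, 0, 0]], "turn": [[0, 0, 0], [0, 0, 0], [0, 0, 0], [0, 0, 0], [0, 0, 0], [0, 0, 0], [0, 0, 0], [0, 0, 0], [0, 0, 0], [0, 0, 0]]}}

```text
time_s: 11.18
position: [0.4538, 0.0435, 0.209]
tool_rot: [[1.0, 0.01, -0.0], [0.01, -1.0, -0.0], [-0.0, 0.0, -1.0]]
ft_force: [-0.5, -0.3, -0.9]
grip_width: 0.0153
gripper_force: 59.1
```

```bash
python3 - <<'E'
from h import *
s=state(); im,d,P=cloud("wrist"); save(im,"w5.png")
c=s["position"][:2]; z=s["position"][2]
print(rect(P,c,.07,z-.013,z-.002)); print(rect(P,c,.06,z+.028,z+.05))
E
```

```text
t 11.18 pos [0.4538 0.0435 0.209 ] yaw 0.56 z [-0. -0. -1.] q [-9.5 13.5 90.7 -0.  75.8 80. ] ft [-0.5 -0.3 -0.9] w 0.0153 gf 59.14717733860016
(15180, 'c', 463.9, 42.7, 'wh', array([74.9, 93.1]), 'ang', 0.6, 'z95', np.float64(0.2035))
(9485, 'c', 454.3, 41.8, 'wh', array([54.2, 82. ]), 'ang', 24.2, 'z95', np.float64(0.2577))
```

View pics/w5.png

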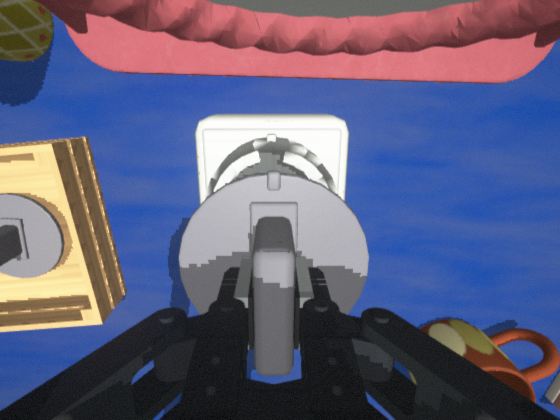

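The new lid is held at (273,265) with its bar in line with the top marker at (271,137). The old lid lies flat in the crate at (25,235). I'll make a 1 mm correction, then lower gently.

Request:
{"method": "move_arm", "body": {"jaw": [1, 1, 1, 1, 1, 1, 1, 1, 1, 1], "dp": [[0.04, -0.08, 2], [0, 0, 2], [0, 0, 1.5], [0, 0, 0.5], [0, 0, 0.3], [0, 0, 0.3], [0, 0, 0.3], [0, 0, 0.3], [0, 0, 0], [0, 0, 0]], "turn": [[0, 0, 0], [0, 0, 0], [0, 0, 0], [0, 0, 0], [0, 0, 0], [0, 0, 0], [0, 0, 0], [0, 0, 0], [0, 0, 0], [0, 0, 0]]}}

```text
time_s: 12.07
position: [0.4544, 0.0453, 0.1371]
tool_rot: [[1.0, 0.012, 0.0], [0.012, -1.0, -0.0], [0.0, 0.0, -1.0]]
ft_force: [0.2, -1.3, -1.1]
grip_width: 0.0156
gripper_force: 59.1
```

Request:
{"method": "move_arm", "body": {"jaw": [1, 1, 1, 1, 1, 1, 1, 1, 1], "dp": [[0, 0, 0.2], [0, 0, 0.2], [0, 0, 0.2], [0, 0, 0.2], [0, 0, 0.2], [0, 0, 0.1], [0, 0, 0.05], [0, 0, 0], [0, 0, 0]], "turn": [[0, 0, 0], [0, 0, 0], [0, 0, 0], [0, 0, 0], [0, 0, 0], [0, 0, 0], [0, 0, 0], [0, 0, 0], [0, 0, 0]]}}

```text
time_s: 12.82
position: [0.4542, 0.0454, 0.126]
tool_rot: [[1.0, 0.012, 0.0], [0.012, -1.0, -0.0], [0.0, 0.0, -1.0]]
ft_force: [-3.4, -0.1, 7.2]
grip_width: 0.0153
gripper_force: 60.5
```

```bash
python3 - <<'E'
from h import *
s=state(); im,d,P=cloud("wrist"); c=(.4543,.044)
print(rect(P,c,.07,.1135,.1225))
E
```

```text
t 12.82 pos [0.4542 0.0454 0.126 ] yaw 0.69 z [ 0. -0. -1.] q [-9.2 19.3 98.2 -0.  62.4 80.1] ft [-3.4 -0.1  7.2] w 0.0153 gf 60.452996492385864
(15130, 'c', 464.2, 43.3, 'wh', array([75.1, 95.3]), 'ang', 0.5, 'z95', np.float64(0.1205))
```

Request:
{"method": "move_arm", "body": {"jaw": [1, 1, 1, 1, 1, 1, 1, 1], "dp": [[0, 0, 0], [0, 0, 0], [0, 0, 0], [0, 0, 0], [0, 0, 0], [0, 0, 0], [0, 0, 0], [0, 0, 0]], "turn": [[0, 0, 0], [0, 0, 0.06], [0, 0, 0.06], [0, 0, 0.06], [0, 0, 0.06], [0, 0, 0], [0, 0, 0], [0, 0, 0]]}}

```text
time_s: 13.53
position: [0.4549, 0.0452, 0.126]
tool_rot: [[0.974, -0.225, 0.002], [-0.225, -0.974, -0.0], [0.002, -0.0, -1.0]]
ft_force: [-0.6, 0.2, 5.1]
grip_width: 0.0152
gripper_force: 60.2
```

Request:
{"method": "move_arm", "body": {"jaw": [1, 1, 1, 1, 1, 1, 1, 1, 1, 1, 1, 1], "dp": [[0, 0, 0], [0, 0, 0], [0, 0, 0], [0, 0, 0], [0, 0, 0], [0, 0, 0], [0, 0, 0], [0, 0, 0], [0, 0, 0], [0, 0, 0], [0, 0, 0], [0, 0, 0]], "turn": [[0, 0, 0.06], [0, 0, 0.06], [0, 0, 0.06], [0, 0, 0.06], [0, 0, 0.06], [0, 0, 0.06], [0, 0, 0.06], [0, 0, 0.06], [0, 0, 0.06], [0, 0, 0], [0, 0, 0], [0, 0, 0]]}}

```text
time_s: 14.53
position: [0.4548, 0.0452, 0.126]
tool_rot: [[0.72, -0.694, 0.002], [-0.694, -0.72, -0.0], [0.001, -0.001, -1.0]]
ft_force: [0.4, 0.7, 5.6]
grip_width: 0.0153
gripper_force: 60.2
```

```bash
python3 - <<'E'
from h import *
s=state(); print(s["wrist_torque"]); im,d,P=cloud("wrist"); save(im,"w6.png"); c=(.4543,.044)
print(rect(P,c,.07,.1135,.1225))
for n in("side","scene"):
    im2,d,P=cloud(n); print(n,rect(P,c,.05,.125,.14),rect(P,c,.07,.113,.1225),rect(P,(.395,.31),.08,.04,.075))
    if n=="side": save(np.hstack([im,im2])[:, :],"w6s.png"); b=im2[160:300,180:340]; save(cv2.resize(np.vstack([cv2.resize(im[100:400],(520,280)),cv2.resize(b,(520,300))]),(520,580)),"fin.png")
E
```

```text
t 14.53 pos [0.4548 0.0452 0.126 ] yaw -43.92 z [ 0.002 -0.    -1.   ] q [ -9.2  19.3  98.2  -0.   62.4 124.7] ft [0.4 0.7 5.6] w 0.0153 gf 60.17598867416382
[-0.17422707  0.12188635 -0.17659149]
(15115, 'c', 462.2, 37.7, 'wh', array([92.9, 75.1]), 'ang', 46.8, 'z95', np.float64(0.1204))
side (67, 'c', 447.8, 35.4, 'wh', array([24. , 57.1]), 'ang', 56.8, 'z95', np.float64(0.1394)) (273, 'c', 455.3, 36.7, 'wh', array([81.9, 93.5]), 'ang', 87.1, 'z95', np.float64(0.1206)) (83, 'c', 395.1, 311.1, 'wh', array([155.9,  29.7]), 'ang', 86.4, 'z95', np.float64(0.0695))
scene 0 (16, 'c', 470.8, 86.1, 'wh', array([ 4.6, 34.4]), 'ang', 66.4, 'z95', np.float64(0.1174)) (136, 'c', 431.3, 285.5, 'wh', array([101.3,  87.2]), 'ang', 15.4, 'z95', np.float64(0.0703))
```

View pics/fin.png

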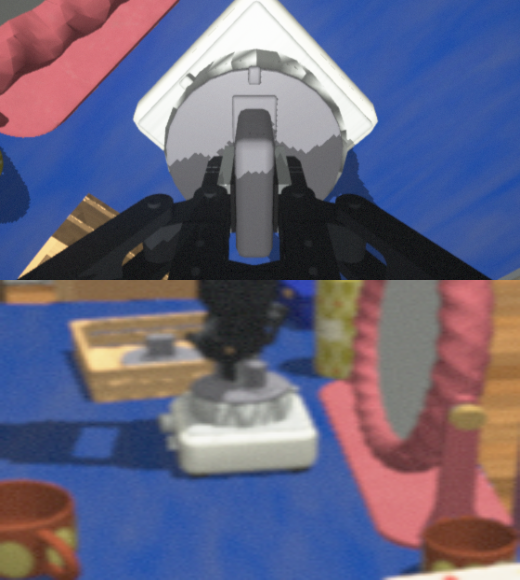

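The lid sits flat on the collar with its bar (252,180) turned 44.5° from the notches. It is firmly gripped, and the old lid is flat in the crate at (160,345).

```bash
python3 -c "
from rig import ticket
print(ticket.close_job())"
```

```text
the job is handed in; nothing more can be done
None
```

The old lid lies in the reject crate, and the new lid is home in the mouth, turned about 44.5° clockwise by the arm's reading and still gripped; the job is handed in, but no verdict came back.

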